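# Close and pin the slide press

### The job

Press the chamber slide's well frame onto its glass in the hinged slide press: push the slide along its channel until it rests against the end stop, then swing the lid down over it. Take the knurled steel pin from the tool stand and push it down through the lid's hole into the hole in the base until its collar has pressed the lid fully shut. Finish still holding the pin pressed down, so that the lid stays fully shut and the sprung pad keeps squeezing the slide, and leave the driver, scriber, mouse and marker where they are.

Things in the scene. Friction and masses are not known exactly. Their poses are not given: they have to be found in the camera images.
- jig: Fixed aluminium slide press (mm). Origin on the bench under the centre of the slide's home place. z up; +x along the slide channel, from its open end facing the robot to the end stop; +y to the hinge, -y to the lid's free edge. Base plate x -90 to 65, y -85 to 80, its top (deck) at z 20. Boss for the pin 44 x 30, centred at x 0, y -60, top z 38. Two hinge blocks at y 58 to 78, barrels up to z 44.
- slide_stop (a point): Middle of the end stop's face at deck height, jig (38.5, 0, 20); stop block top z 30. The channel's two rails run back from it to x -67.5, inner faces at y -14 and 14, tops at z 25.5; their lips reach in to y -11.2 and 11.2 and cover the edges of the slide's glass from z 23 to 25.5, so the slide only moves along x.
- jig_hole (a point): Centre of the mouth (upper rim) of the vertical hole of 9.5 mm diameter in the base's boss; at jig (0, -60, 38). The hole goes on for 34 mm, through boss and base plate; with the collar on the shut lid the pin's tip is 24 mm below the mouth. Axes as the jig.
- lid (a joint): Press lid's angle, rad: 0 = shut (level), grows as it opens, stop at 2.05 (leaning back to +y). Hinge axis along jig x at y 65, z 38. Friction (0.13 N m) and damping: it stays where left above about 1 rad, below that it sinks slowly by its weight (0.33 kg) until the pad rests on the slide at 0.05 to 0.08. No latch: it springs back there when let go; shutting takes about 8 N down at its hole.
- lid_hole (a point): Centre of the upper rim of the lid's hole (10.5 mm diameter, through the plate), 125 mm from the hinge axis. The lid is a plate 90 (along x) x 137 x 10 mm; shut, it covers jig y -78 to 59 and z 38 to 48, and lid_hole is 10 mm straight above jig_hole. At rest on the slide the free edge is about 8 mm higher.
- lid_hinge (a point): Middle of the lid's hinge axis, at jig (0, 65, 38).
- pad: Sprung pad under the lid, a rubber-faced plate 54 x 18 mm. It stands 10 mm below the lid's underside and is pressed in 4 mm when the lid is shut on the slide; pushes with 4 N at first touch, 16 N with the lid shut. Origin on its lower face, 65 mm from the hinge axis; the face reaches from x -19 to 35.
- slide: Chamber slide lying in the channel, 20 to 45 mm short of home: glass 76 (x) x 26 x 2 mm with a white frame of wells on it, 56 x 20 mm, x -20 to 36 about the origin, top 12 mm above the glass's underside. The bare glass tab is at the -x end, toward the robot. Origin: centre of the glass's underside; home at jig x 0.5 mm, y 0. 30 g, slides with little force.
- stand: Fixed grey tool stand, a block 50 (x) x 184 (y) x 42 mm high, with three through holes of 11 mm diameter at y = -62, 0 and +62 mm, in which the pin, the driver and the scriber stand upright in any order. Origin: centre of its underside.
- pin: Steel pin, upright. Origin at its tip, z up along the pin: shank 8 mm diameter, z 0 to 34 (lowest 3 mm tapered), collar 22 mm diameter, z 34 to 38, knurled grip 16 mm diameter, z 38 to 70. About 80 g. Starts in the stand, its collar resting on the stand's top (tip 8 mm above the bench).
- driver: Hex driver with black waisted handle, 19 mm in diameter, 92 mm long, standing in the stand. Origin at its tip. Not to be disturbed.
- scriber: Slim aluminium scriber, 9 mm in diameter above a 13 mm collar, 90 mm long, standing in the stand. Origin at its tip. Not to be disturbed.
- mouse: Black computer mouse, 108 x 60 x 33 mm, on the bench. Origin: centre of its underside. Not to be disturbed.
- marker: Black marker pen with grey cap, 137 mm long, 13 mm thick, lying on the bench. Origin: centre of its underside. Not to be disturbed.
There are look-alikes about, which are no part of the job. Of the things that look like the slide, the smallest one is meant.

How it is judged:
By the outcome, as a careful person would: the job done as asked, in the order asked, and still so for the second after the job is handed in, while the arm keeps its last pose, push and grip.
It also fails if it takes over 61 s, if anything falls off the work surface, if the arm or the gripper's body presses on something with over 40 N, if the wrist force passes 120 N, or if a joint passes its speed limit or range.

### The arm

A 6-joint arm with a two-finger parallel gripper is mounted at the origin on the work surface. World frame = base frame: x ahead of the robot, y to its left, z up, the work surface at z = 0. Lengths are in mm, angles in rad, forces in N, time in s.
With the tool pointing down it reaches from about 375 to 750 mm from the base axis. Payload 9 kg.
Tool frame: the origin (TCP) lies on the centre line of the jaws, within the pads' length; the fingertips stand 19 mm ahead of it and the grasp point (between the pads) is the TCP; z points along the fingers, y is the line along which they close (so a half turn about z gives the same grasp; the last joint's range is limited). The gripper opens to 85 mm and grips with 20 to 120 N. Pads are 22 mm wide; open, the fingers measure 114 mm over their backs; the gripper's body (76 mm by 85 mm) begins 54 mm behind the grasp point. The pads swing forward as they close: fully open they stand 13 mm farther back than shut.
Start: joints at [-1.466, 0.104, 0.097, 1.564, 0, 1.353], TCP at [190.344, -569.038, 250.331] pointing down, gripper open.
Joint ranges: [-2.99, 2.99], [-0.84, 1.86], [-1.1, 1.16], [-1.84, 2.11], [-1.51, 1.56], [-3.14, 3.14]. Speed limits (rad/s): [2.22, 2.22, 2.57, 3.14, 3.14, 3.14].

### API

Orientations are given as a unit quaternion [w, x, y, z].
In Python, from workcell import env, read_camera, camera_info, job gives the robot as it stands. The module is installed in compiled form; this text tells all that it offers.
- The arm moves only by the tool arm_command, never from a script. Its argument "deltas" is one flat list of numbers, 5 for each row, row after row: the closure, from -1 (fully open) to 1 (shut), then the shift along the world's x, y, z each as a share of 0.15 m, from -1 to 1, then the turn about the world's z as a share of 2 rad, from -1 to 1. A call has 1 to 20 rows; each row shifts and turns the commanded pose from where the row before left it; what a row does not reach is not made up. A row lasts 1/12 s, in which the tool goes at most 41.7 mm and 7.16 degrees, less where a joint would pass 70% of its speed; a pose out of reach is approached as far as the arm can. A call with a number of a shift or a turn outside -1 to 1 is refused whole. A call with a gripper value outside its range is refused whole. The fingers move at their own pace and stop on an object; "grip_force" is the grip in N (left out, the last holds). Time passes only in rows, so rows that do not move let the fingers close. It gives the time, the measured TCP pose, the force, the opening and the grip force at its end, in the units of the state.
- env.observe(): the state, without advancing time (a new reading comes with each control period).
- read_camera(name): name is "scene" or "top"; returns the picture (400x640x3 uint8, red, green, blue); there is no depth.
- camera_info(name): a dict with "camera_matrix" (3x3 intrinsics, pixels), "view" (4x4, takes a point from world to camera coordinates). Camera axes: x right, y down, z forward; pixel columns grow to the right and rows downward; lengths in mm; the calibration is good to about 2 mm. A picture is of the moment at which its call begins. camera_info takes no time and is no camera call.
- job.hand_in(): hands the job in; it is judged then, once.
The state is a dict: "t": time; "joints": joint angles; "joint_velocities": joint speeds; "effort": joint torques, N m; "ee_pos": TCP position; "ee_rot": TCP orientation; "ft_force": force on the tool from outside, world axes, zero at the start; "moment": the same for the moment, N m; "finger_gap": finger opening in mm; "grip_force": force on a finger pad.
Only numpy, scipy, OpenCV 4.12 (cv2) and the standard library are available. Lean on these libraries where they do the work, as an engineer would, in place of code of your own. Each camera call takes 0.05 s, during which the arm holds its last target. There are 200 camera calls.

## Working session

There is one attempt and no reset: what is moved stays moved. The work goes in short steps, Python scripts to look and compute and a tool call to move; the robot and the scene stay as the last step left them, time stands still between calls to the robot, and variables do not carry over. Pictures are saved under pics/ and viewed, at most 10 in all, crops included, and the job is handed in when it is done.

Besides the shell and the picture viewer there is one more tool, called after "Call:" as name(argument=value, ...) on one line, values as JSON. arm_command: Moves the arm, as the interface text tells. Shift numbers are shares of 0.15 m and turn numbers shares of 2 rad, none past 1 either way. Its arguments: {"type":"object","properties":{"deltas":{"type":"array","items":{"type":"number"}},"grip_force":{"type":"number"}},"required":["deltas"]}

```bash
mkdir -p pics; python3 - <<'E'
from workcell import env, read_camera, camera_info, job
import cv2,numpy as np
for n in("scene","top"):
    im=read_camera(n); cv2.imwrite(f"pics/{n}0.png",im[:,:,::-1])
    c=camera_info(n); print(n,np.round(c["camera_matrix"],1).tolist(),np.round(c["view"],3).tolist())
o=env.observe();print(o)
E
```

```text
scene [[402.3, 0.0, 322.5], [0.0, 402.3, 200.6], [0.0, 0.0, 1.0]] [[0.606, 0.795, -0.027, -315.917], [0.404, -0.336, -0.851, -181.369], [-0.686, 0.505, -0.524, 1321.743], [0.0, 0.0, 0.0, 1.0]]
top [[398.0, 0.0, 316.7], [0.0, 398.0, 204.6], [0.0, 0.0, 1.0]] [[0.016, -1.0, -0.02, -38.14], [-0.983, -0.013, -0.184, 603.164], [0.183, 0.022, -0.983, 769.28], [0.0, 0.0, 0.0, 1.0]]
{'t': 0.1, 'joints': array([-1.46570904e+00,  1.04624055e-01,  9.65764862e-02,  1.56389932e+00,
        2.89924133e-05,  1.35309652e+00]), 'joint_velocities': array([-0.0006731 , -0.00238875,  0.00142018, -0.00092524, -0.00163111,
       -0.00081787]), 'effort': array([ 6.37836507e-03, -5.58205926e+01,  5.04721248e+01,  1.29861891e-02,
       -1.90021087e-04, -2.56518796e-06]), 'ee_pos': array([ 190.31553298, -568.73997163,  249.62537273]), 'ee_rot': array([-5.73551413e-04,  9.87004145e-01,  1.60693766e-01,  4.68479208e-05]), 'ft_force': array([-0.78091021, -0.27186788, -0.78974768]), 'moment': array([ 0.05215269, -0.0016301 , -0.00262062]), 'grip_force': 0.0, 'finger_gap': 85.41980241498935}
```

View pics/scene0.png

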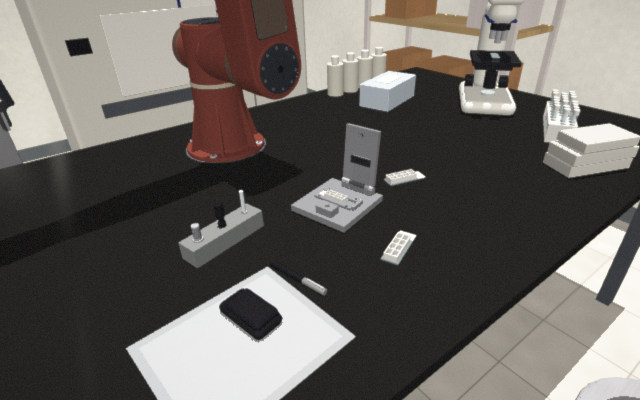

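View pics/top0.png

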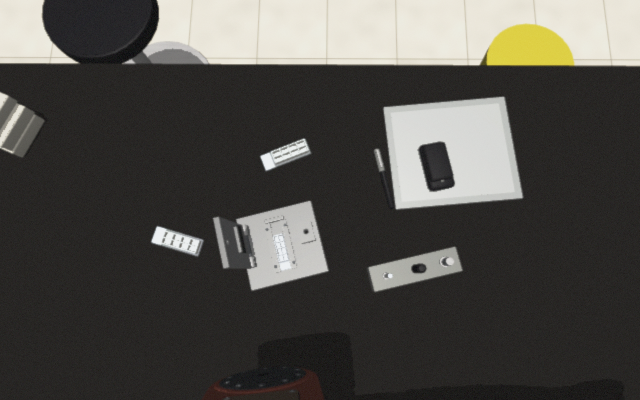

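The scene view shows the press at (340,200), the stand at (222,235), the mouse at (250,312) and the marker at (305,282). Slide look-alikes in the top view are at (286,153), (177,240) and in the press channel at (283,248). I choose the one in the channel, which also looks smallest. Pin candidates in the top view are the stand items at (388,275) slim, (419,268) black and (448,262) wide with a collar, so the pin is (448,262). I'll check both choices in a close crop.

```bash
python3 - <<'E'
import cv2,numpy as np
a=cv2.imread("pics/top0.png")[190:300,205:470]; a=cv2.resize(a,None,fx=3,fy=3,interpolation=cv2.INTER_CUBIC)
b=cv2.imread("pics/scene0.png")[120:270,175:390]; b=cv2.resize(b,None,fx=3.7,fy=3.7,interpolation=cv2.INTER_CUBIC)
cv2.imwrite("pics/topc.png",a); cv2.imwrite("pics/scenec.png",b)
E
```

```text
(no output)
```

View pics/topc.png

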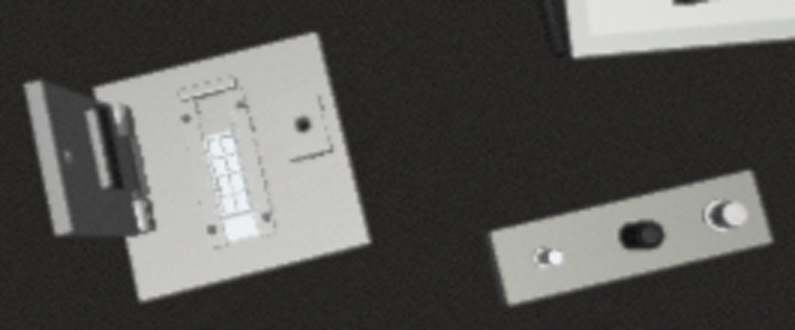

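View pics/scenec.png

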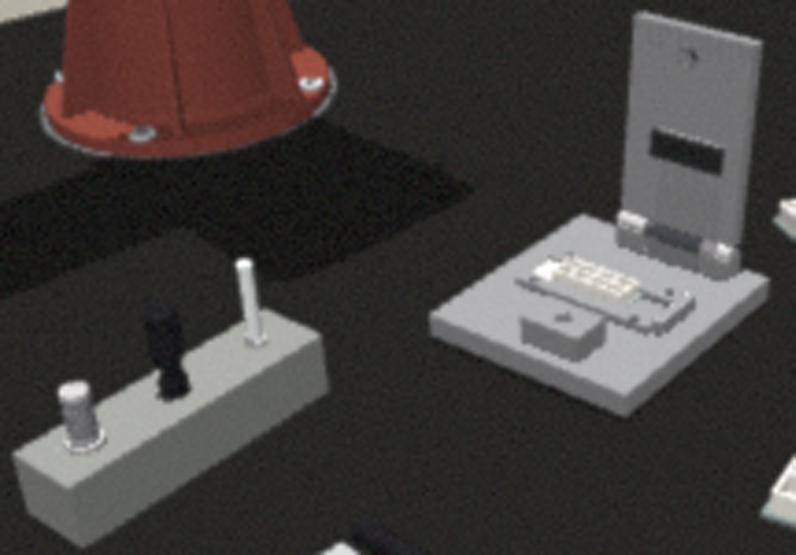

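The top crop shows a wide pin with a collar at (728,214), a black driver at (641,235), a slim scriber at (548,257), the jig hole at (303,124), and the slide in the channel with its tab end at (243,240). The scene crop shows the pin with its collar at (84,440) and the lid hole at (688,56). I'll fit the poses from these.

```bash
cat > h.py <<'E'
import numpy as np
from workcell import camera_info
C={n:camera_info(n) for n in("scene","top")}
def proj(n,p):
    p=np.atleast_2d(p).astype(float); c=C[n]; V=np.array(c["view"]); q=p@V[:3,:3].T+V[:3,3]; q=q@np.array(c["camera_matrix"]).T
    return q[:,:2]/q[:,2:]
def rz(a): return np.array([[np.cos(a),-np.sin(a),0],[np.sin(a),np.cos(a),0],[0,0,1]])
def W(P,p): return np.atleast_2d(p)@rz(P[2]).T+[P[0],P[1],0]
def top(u): return [205+(u[0]+.5)/3-.5,190+(u[1]+.5)/3-.5]
def sc(u): return [175+(u[0]+.5)/3.7-.5,120+(u[1]+.5)/3.7-.5]
E
cat > fit.py <<'E'
from h import *
from scipy.optimize import least_squares as LS
def fit(x0,obs,name):
    def r(P,o=obs): return np.concatenate([(proj(n,W(P,p))[0]-u) for n,p,u in o])
    s=LS(r,x0,loss='soft_l1'); print(name,np.round(s.x,3)); print(np.round(r(s.x).reshape(-1,2),1).tolist())
    for n in("top","scene"):
        o=[k for k in obs if k[0]==n]; print("  only",n,np.round(LS(lambda P:r(P,o),s.x).x,3))
    return s.x
T=lambda p,u:("top",p,top(u)); S=lambda p,u:("scene",p,sc(u))
J=fit([400,0,.1],[T((65,-85,20),(318,33)),T((-90,-85,20),(370,242)),T((-90,80,20),(140,300)),T((65,80,20),(94,88)),T((0,-60,38),(303,124)),
 S((65,80,20),(768,280)),S((-90,80,20),(585,214)),S((-90,-85,20),(430,318)),S((65,-85,20),(628,393)),S((0,-60,38),(564,317))],"jig")
st=fit([400,-300,.1],[T((25,-92,42),(752,171)),T((-25,-92,42),(771,242)),T((-25,92,42),(509,305)),T((25,92,42),(490,232)),
 S((25,92,42),(326,335)),S((-25,92,42),(265,310)),S((-25,-92,42),(15,455)),S((25,-92,42),(80,490))],"stand")
print("pin from stand",W(st,(0,-62,0)))
def r(p): return np.concatenate([proj("top",[p[0],p[1],78])[0]-top((734,213)),proj("scene",[p[0],p[1],78])[0]-sc((74,388)),proj("top",[p[0],p[1],45])[0]-top((724,214)),proj("scene",[p[0],p[1],44])[0]-sc((84,440))])
s=LS(r,[400,-300]);print("pin",s.x,np.round(r(s.x),1))
def lh(t): return W(J,(0,65-125*np.cos(t),38+125*np.sin(t)))
f=lambda t:(proj("scene",lh(t[0]))[0]-sc((688,56)))
s=LS(f,[1.7]);print("lid",s.x,f(s.x)); t=s.x[0]
for L in(125,137,100):
  for x in (-45,0,45): print(L,x,W(J,(x,65-L*np.cos(t),38+L*np.sin(t))).round(0), "outer",W(J,(x,65-L*np.cos(t)+10*np.sin(t),38+L*np.sin(t)+10*np.cos(t))).round(0))
for p,u in(((-38,0,22),(243,240)),((-20,0,32),(238,213)),((36,0,32),(217,134))):
    f=lambda d:proj("top",W(J,(p[0]+d[0],0,p[2])))[0]-top(u); s=LS(f,[-30]);print("slide x",s.x,f(s.x))
print("hole",W(J,(0,-60,38)),"home",W(J,(0,0,0)))
E
python3 fit.py
```

```text
jig [534.927  50.735  25.394]
[[-0.3, -0.4], [0.0, 0.2], [0.0, 0.3], [0.1, -0.3], [0.2, 0.0], [0.6, -0.5], [-0.6, 0.2], [0.2, -1.0], [-0.2, 0.7], [0.1, 0.0]]
  only top [534.926  50.79   25.393]
  only scene [535.109  50.477  25.395]
stand [ 4.76348e+02 -2.30989e+02  2.50000e-01]
[[-0.5, -0.6], [0.4, -0.3], [-0.1, 0.1], [-0.1, 0.0], [-0.6, -0.1], [0.7, -0.3], [0.2, -0.2], [-2.2, -0.3]]
  only top [ 4.75974e+02 -2.31154e+02  2.44000e-01]
  only scene [ 4.77541e+02 -2.30473e+02  2.71000e-01]
pin from stand [[ 491.6582872  -291.06918172    0.        ]]
pin [ 491.24018969 -292.28143784] [ 1.   0.2  0.1  0.7 -0.7  0.6  0.7  0.4]
lid [1.65231628] [0.29289537 0.65530659]
125 -45 [[472. 112. 163.]] outer [[469. 121. 162.]]
125 0 [[516. 123. 163.]] outer [[513. 133. 162.]]
125 45 [[559. 135. 163.]] outer [[556. 145. 162.]]
137 -45 [[472. 113. 175.]] outer [[469. 122. 174.]]
137 0 [[515. 124. 175.]] outer [[513. 134. 174.]]
137 45 [[559. 136. 175.]] outer [[556. 146. 174.]]
100 -45 [[473. 110. 138.]] outer [[470. 119. 137.]]
100 0 [[516. 121. 138.]] outer [[513. 131. 137.]]
100 45 [[560. 133. 138.]] outer [[557. 143. 137.]]
slide x [-28.70499122] [ 0.34089022 -0.07904746]
slide x [-28.28114644] [-0.46928536  0.10872497]
slide x [-27.15880322] [ 0.38396036 -0.08895656]
hole [[550.40499508  -7.23413429  38.        ]] home [[534.9268443  50.7350545   0.       ]]
```

Call:
arm_command(deltas=[1,0.105,0.235,-0.059,0.0443,1,0.105,0.235,-0.059,0.0443,1,0.105,0.235,-0.059,0.0443,1,0.105,0.235,-0.059,0.0443,1,0.105,0.235,-0.059,0.0443,1,0.105,0.235,-0.059,0.0443,1,0.105,0.235,-0.059,0.0443,1,0.105,0.235,-0.059,0.0443,1,0.105,0.235,-0.059,0.0443,1,0.105,0.235,-0.059,0.0443,1,0.105,0.235,-0.059,0.0443,1,0.105,0.235,-0.059,0.0443,1,0.105,0.235,-0.059,0.0443,1,0.105,0.235,-0.059,0.0443,1,0.105,0.235,-0.059,0.0443,1,0.105,0.235,-0.059,0.0443,1,0.105,0.235,-0.059,0.0443,1,0,0,0,0,1,0,0,0,0], grip_force=40)

```text
t: 1.68
ee_pos: [457.5, 32.2, 98.8]
ee_rot: [-0.001, 0.609, 0.794, -0.0]
ft_force: [-0.2, -0.9, 0.6]
finger_gap: 0.0
grip_force: 0.0
```

Call:
arm_command(deltas=[1,0,-0.007,-0.1,0,1,0,-0.007,-0.1,0,1,0,0,-0.1,0,1,0,0,-0.045,0,1,0,0,0,0,1,0,0,0,0])

```text
t: 2.18
ee_pos: [458.0, 27.4, 48.5]
ee_rot: [-0.0, 0.611, 0.792, -0.0]
ft_force: [-0.6, 0.6, 0.3]
finger_gap: -0.1
grip_force: 0.0
```

```bash
python3 - <<'E'
from workcell import *
import cv2
a=read_camera("top")[190:300,205:365]; b=read_camera("scene")[120:240,275:395]
a=cv2.resize(a,(640,440),interpolation=3)[:,:400];b=cv2.resize(b,(400,400),interpolation=3)
import numpy as np
im=np.zeros((440,800,3),np.uint8);im[:,:400]=a;im[:400,400:]=b
cv2.imwrite("pics/p1.png",im[:,:,::-1]);o=env.observe();print(o["ee_pos"],o["ft_force"])
E
```

```text
[458.68513912  27.52572421  49.22116509] [-0.06498647 -0.01930233  0.71867405]
```

View pics/p1.png

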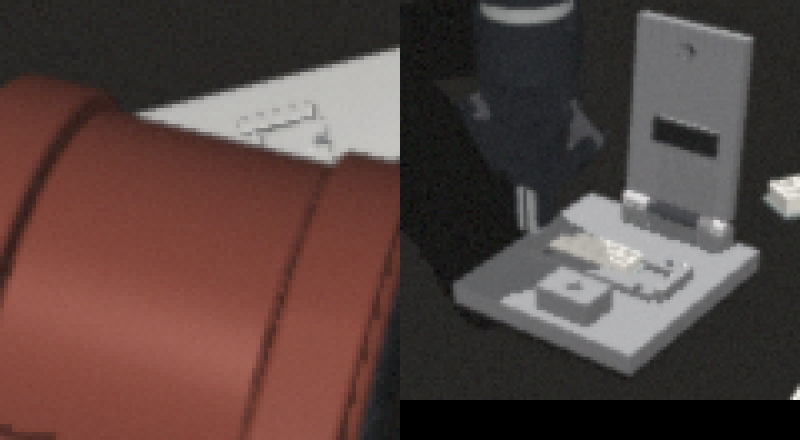

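The composite shows the closed fingertips at the right panel's (528,215), behind the slide's tab and in line with the channel. The top view is covered by the arm. Next I push along the channel.

Call:
arm_command(deltas=[1,0,0.017,-0.011,0,1,0.0322,0.0086,0,0,1,0.0322,0.0086,0,0,1,0.0322,0.0086,0,0,1,0.0322,0.0086,0,0,1,0.0322,0.0086,0,0,1,0.0322,0.0086,0,0,1,0.0322,0.0086,0,0,1,0.0322,0.0086,0,0,1,0,0,0,0])

```text
t: 3.12
ee_pos: [497.6, 41.1, 46.5]
ee_rot: [0.0, 0.61, 0.792, 0.0]
ft_force: [0.4, -0.0, -0.1]
finger_gap: -0.3
grip_force: 0.0
```

Call:
arm_command(deltas=[1,0.0129,0.0034,0,0,1,0.0129,0.0034,0,0,1,0,0,0,0])

```text
t: 3.37
ee_pos: [500.8, 42.1, 46.5]
ee_rot: [0.0, 0.61, 0.792, 0.0]
ft_force: [1.0, 0.3, 0.4]
finger_gap: 0.0
grip_force: 0.0
```

Call:
arm_command(deltas=[1,0.0129,0.0034,0,0,1,0.0129,0.0034,0,0,1,0,0,0,0])

```text
t: 3.62
ee_pos: [504.8, 43.1, 46.6]
ee_rot: [0.0, 0.61, 0.792, 0.0]
ft_force: [0.5, -0.4, -0.3]
finger_gap: 0.1
grip_force: 0.0
```

Call:
arm_command(deltas=[1,0.0129,0.0034,0,0,1,0.0129,0.0034,0,0,1,0,0,0,0])

```text
t: 3.87
ee_pos: [508.7, 44.1, 46.5]
ee_rot: [0.0, 0.61, 0.792, 0.0]
ft_force: [-0.3, -0.1, 0.0]
finger_gap: 0.3
grip_force: 0.0
```

Call:
arm_command(deltas=[1,0.0129,0.0034,0,0,1,0.0065,0.0017,0,0,1,0,0,0,0])

```text
t: 4.12
ee_pos: [509.7, 44.5, 46.3]
ee_rot: [-0.001, 0.61, 0.792, -0.002]
ft_force: [-9.6, -2.8, 6.7]
finger_gap: -0.1
grip_force: 5.1
```

Call:
arm_command(deltas=[1,0.0129,0.0034,0,0,1,0,0,0,0])

```text
t: 4.28
ee_pos: [510.1, 44.6, 46.2]
ee_rot: [-0.002, 0.61, 0.792, -0.003]
ft_force: [-18.9, -6.1, 13.1]
finger_gap: -0.1
grip_force: 9.9
```

```bash
python3 - <<'E'
from workcell import *
import cv2
b=read_camera("scene")[150:240,285:395]
cv2.imwrite("pics/p2.png",cv2.resize(b,(733,600),interpolation=3)[:,:,::-1]);o=env.observe();print(o["ee_pos"],o["ft_force"],o["effort"])
E
```

```text
[510.09482521  44.60989451  46.18270975] [-19.88985451  -5.57813027  14.49730927] [ 2.22388521e+00 -4.11250591e+01  5.12043393e+01 -7.53958941e+00
  2.64170073e+00 -3.02432578e-03]
```

View pics/p2.png

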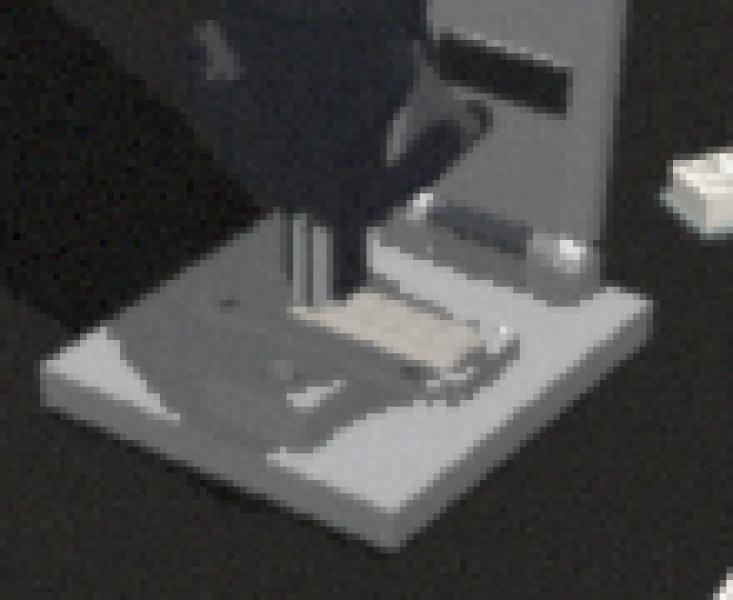

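The crop shows the fingertips right behind the white frame, and the frame's far end against the stop at about (480,350). The push force rose sharply, so the slide is home. I'll back off, lift, and go behind the lid.

Call:
arm_command(deltas=[1,-0.0322,-0.0086,0,0,1,0,0,0.25,0,1,0,0,0.25,0,1,0,0,0.25,0,1,0,0,0.25,0,1,0,0,0.25,0,1,-0.01,0.15,0.2,0,1,0,0.22,0,0,1,0,0.22,0,0,1,0,0.22,0,0,1,0,0,0,0,1,0,0,0,0])

```text
t: 5.33
ee_pos: [506.7, 167.0, 263.9]
ee_rot: [0.0, 0.609, 0.793, 0.0]
ft_force: [-0.4, 0.4, -0.0]
finger_gap: -0.1
grip_force: 0.0
```

Call:
arm_command(deltas=[1,0,0,-0.222,0,1,0,0,-0.222,0,1,0,0,-0.222,0,1,0,0,0,0,1,0.0141,-0.0528,0,0,1,0.0141,-0.0528,0,0,1,0.0141,-0.0528,0,0,1,0.0158,-0.0592,0.002,0,1,0.0158,-0.0592,0.002,0,1,0.0158,-0.0592,0.002,0,1,0.0187,-0.0702,-0.0133,0,1,0.0187,-0.0702,-0.0133,0])

```text
t: 6.33
ee_pos: [526.6, 92.9, 161.4]
ee_rot: [0.001, 0.61, 0.792, 0.0]
ft_force: [1.1, 2.4, -1.3]
finger_gap: 0.2
grip_force: 1.0
```

Call:
arm_command(deltas=[1,0.0175,-0.0657,-0.0267,0,1,0.0175,-0.0657,-0.0267,0,1,0.0158,-0.0592,-0.04,0,1,0.0158,-0.0592,-0.04,0,1,0.0136,-0.0509,-0.0533,0,1,0.0136,-0.0509,-0.0533,0,1,0.0105,-0.0393,-0.06,0,1,0.0105,-0.0393,-0.06,0,1,0.0072,-0.027,-0.0667,0,1,0.0072,-0.027,-0.0667,0,1,0,0,0,0])

```text
t: 7.25
ee_pos: [544.0, 21.1, 84.1]
ee_rot: [-0.001, 0.61, 0.792, -0.001]
ft_force: [-0.6, -0.7, -0.8]
finger_gap: 0.4
grip_force: 0.0
```

Call:
arm_command(deltas=[1,0,0,-0.02,0,1,0,0,-0.02,0,1,0,0,-0.02,0,1,0,0,0,0])

```text
t: 7.58
ee_pos: [545.2, 21.7, 77.6]
ee_rot: [-0.0, 0.61, 0.792, -0.0]
ft_force: [0.3, -0.4, -0.1]
finger_gap: 0.3
grip_force: 0.0
```

Call:
arm_command(deltas=[1,0,0,0.16,0,1,0,0,0.16,0,1,0,0,0.16,0,0,-0.0396,-0.232,0,0,0,-0.0396,-0.232,0,0,0,-0.0396,-0.232,0,0,0,-0.0396,-0.232,0,0,0,-0.0396,-0.232,0,0,0,-0.0396,-0.232,0,0,0,-0.0396,-0.232,0,0,0,-0.0396,-0.232,0,0,0,-0.0396,-0.232,0,0,0,0,0,0,0,0,0,0,0,0], grip_force=60)

```text
t: 8.75
ee_pos: [491.4, -293.3, 150.1]
ee_rot: [0.0, 0.611, 0.791, 0.0]
ft_force: [-0.3, 0.5, 0.0]
finger_gap: 42.3
grip_force: 0.0
```

```bash
python3 - <<'E'
from workcell import *
import cv2,numpy as np
a=read_camera("top")[190:300,205:365];cv2.imwrite("pics/top3.png",a[:,:,::-1])
b=read_camera("scene")[120:270,175:390]
a=cv2.resize(a,(640,440),interpolation=3)[:,:400];c=cv2.resize(b,(573,400),interpolation=3)
im=np.zeros((440,800,3),np.uint8);im[:,:330]=a[:,70:400];im[:400,330:]=c[:,:470]
im=np.hstack([cv2.resize(a,(364,400)),c[:,:436]])
cv2.imwrite("pics/p3.png",im[:,:,::-1]);o=env.observe();print(o["t"],o["ee_pos"],o["finger_gap"])
E
```

```text
8.85 [ 491.95106792 -291.19013731  150.10431009] 42.45712024839433
```

View pics/p3.png

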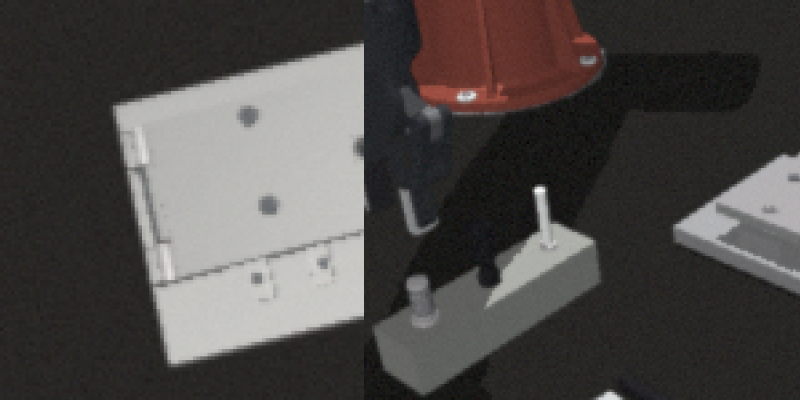

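The lid is down over the slide. The gripper stands above the pin, which is at (422,300) in the right panel. I descend and grip.

Call:
arm_command(deltas=[0,0,0,-0.138,0,0,0,0,-0.138,0,0,0,0,-0.138,0,0,0,0,-0.133,0,0,0,0,0,0])

```text
t: 9.27
ee_pos: [490.4, -288.5, 63.9]
ee_rot: [-0.003, 0.609, 0.793, 0.0]
ft_force: [-1.0, 0.2, -0.1]
finger_gap: 43.2
grip_force: 0.0
```

Call:
arm_command(deltas=[1,0,0,0,0,1,0,0,0,0,1,0,0,0,0,1,0,0,0,0,1,0,0,0,0])

```text
t: 9.68
ee_pos: [492.5, -292.0, 69.7]
ee_rot: [0.001, 0.61, 0.792, 0.0]
ft_force: [-2.7, 3.2, 6.6]
finger_gap: 14.0
grip_force: 59.1
```

Call:
arm_command(deltas=[1,0,0,0.02,0,1,0,0,0.05,0,1,0,0,0.1,0,1,0,0,0.2,0,1,0,0,0.2,0,1,0,0,0,0,1,0,0,0,0])

```text
t: 10.27
ee_pos: [493.1, -293.0, 156.5]
ee_rot: [0.003, 0.61, 0.792, -0.0]
ft_force: [-0.2, 0.1, -1.5]
finger_gap: 14.5
grip_force: 58.6
```

```bash
python3 - <<'E'
from workcell import *
import cv2,numpy as np
b=read_camera("scene");cv2.imwrite("pics/s4.png",b[:,:,::-1]);a=read_camera("top");cv2.imwrite("pics/t4.png",a[:,:,::-1])
from h import proj
P=[]
for i in range(6):
    o=env.observe();P.append(o["ee_pos"])
print(np.round(P,1).tolist(),o["finger_gap"],o["ft_force"],o["joints"].round(3).tolist())
u=proj("scene",P[-1])[0].astype(int);print(u)
c=b[u[1]-35:u[1]+40,u[0]-50:u[0]+50]
cv2.imwrite("pics/p4.png",cv2.resize(c,(800,600),interpolation=3)[:,:,::-1])
E
```

```text
[[491.8, -291.8, 153.3], [491.8, -291.8, 153.3], [491.8, -291.8, 153.3], [491.8, -291.8, 153.3], [491.8, -291.8, 153.3], [491.8, -291.8, 153.3]] 13.723119133845273 [ 0.04502483  0.26732573 -1.15802172] [-0.764, 0.022, -0.164, 1.385, 0.0, 0.549]
[187 192]
```

View pics/p4.png

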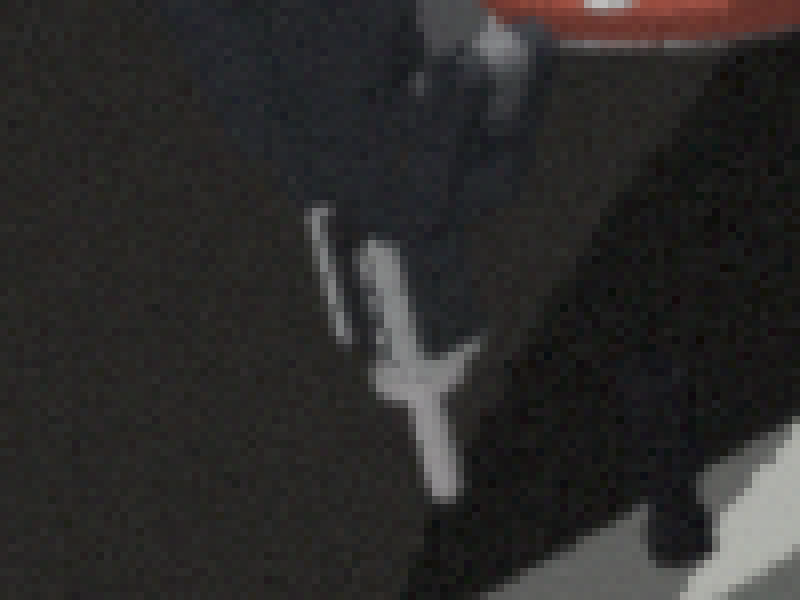

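```bash
python3 - <<'E'
from h import *
c=np.array([187-50,192-35])
f=lambda u:(np.array(u)+.5)/8-.5+c
p=np.array([491.8,-292,154.])
for d in(0,-20,-24,-40,-58,-60):
    print(d,((proj("scene",p+[0,0,d])[0]-c+.5)*8-.5).round(0))
# effect of moving 1mm in x,y at tip
b=proj("scene",p+[0,0,-58])[0]
for e in np.eye(3): print((8*(proj("scene",p+[0,0,-58]+10*e)[0]-b)).round(1))
E
```

```text
0 [405. 285.]
-20 [422. 357.]
-24 [425. 371.]
-40 [439. 427.]
-58 [453. 489.]
-60 [455. 496.]
[15.9 17.9]
[ 38.9 -14.5]
[ -8.  -34.1]
```

The crop shows the pin held upright, with the shank slope matching vertical, its collar at (420,378) and its tip at (447,495). It sits about 1–2 mm toward -y of the TCP. Next I refine the lid hole from both images.

```bash
python3 - <<'E'
from h import *
import cv2
from scipy.optimize import least_squares as LS
J=[534.927,50.735,25.394]; g=W(J,(0,-59.2,56))[0]; print(g)
obs={}
for n,f in(("top","pics/t4.png"),("scene","pics/s4.png")):
    im=cv2.cvtColor(cv2.imread(f),cv2.COLOR_BGR2GRAY).astype(float); u=proj(n,g)[0]; c=u.round().astype(int); r=5
    w=im[c[1]-r:c[1]+r+1,c[0]-r:c[0]+r+1]; print(n,u.round(1)); print(w.astype(int))
    m=np.clip(np.median(w)-15-w,0,None); yy,xx=np.mgrid[-r:r+1,-r:r+1]; m[(xx**2+yy**2)>20]=0
    obs[n]=c+[(m*xx).sum()/m.sum(),(m*yy).sum()/m.sum()]; print(obs[n])
for z in(52,54,56): 
    k=lambda p:np.concatenate([proj(n,[p[0],p[1],z])[0]-obs[n] for n in obs]); s=LS(k,g[:2]);print(z,s.x,k(s.x).round(2))
E
```

```text
[550.21817126  -6.45608393  56.        ]
top [305.1 230.1]
[[191 191 191 192 193 192 192 194 194 194 195]
 [190 190 190 189 188 189 191 195 193 194 194]
 [192 182 183 169 157 154 166 184 191 196 194]
 [192 187 169 129 108 103 116 150 185 193 195]
 [191 186 145 101  94  93  90 114 177 192 192]
 [191 181 135  91  76  73  72  99 164 191 194]
 [193 187 139 102  73  56  56 106 165 189 195]
 [192 191 165 132  89  67  88 144 179 193 196]
 [193 193 187 172 147 140 151 177 180 192 196]
 [195 193 181 187 187 186 189 192 191 194 196]
 [195 193 190 192 194 194 194 192 196 195 194]]
[304.80954545 230.18272727]
scene [327.2 198.5]
[[179 177 177 179 175 177 179 176 178 177 179]
 [178 178 179 177 178 178 179 179 176 177 175]
 [176 179 177 177 180 177 177 178 178 178 176]
 [178 180 176 175 175 175 173 176 180 175 179]
 [180 175 172 148 173 151 147 170 173 179 179]
 [180 177 149 133 138 134 126 149 169 177 177]
 [181 177 158 137 126 126 125 146 163 174 177]
 [178 177 175 170 169 169 169 173 173 179 177]
 [159 171 173 176 177 178 174 180 178 178 179]
 [118 126 136 158 174 178 176 175 180 178 179]
 [109 110 114 124 138 157 162 172 176 176 176]]
[326.69230769 198.37846154]
52 [548.9340084   -5.64736712] [-0.02  0.75  0.51  1.26]
54 [549.25443386  -6.04204108] [0.12 0.48 0.45 0.62]
56 [549.57156786  -6.43438737] [ 0.27  0.21  0.38 -0.02]
```

Call:
arm_command(deltas=[1,0.0485,0.2383,0,0,1,0.0485,0.2383,0,0,1,0.0485,0.2383,0,0,1,0.0485,0.2383,0,0,1,0.0485,0.2383,0,0,1,0.0485,0.2383,0,0,1,0.0485,0.2383,0,0,1,0.0485,0.2383,0,0,1,0,0,0,0,1,0,0,0,0,1,0,0,0,0,1,0,0,0,0], grip_force=80)

```text
t: 11.37
ee_pos: [549.6, -6.7, 152.8]
ee_rot: [-0.0, 0.611, 0.792, -0.0]
ft_force: [-0.3, -0.5, -1.4]
finger_gap: 14.0
grip_force: 78.2
```

Call:
arm_command(deltas=[1,0,0,0,0])

```text
t: 11.45
ee_pos: [549.8, -6.9, 153.0]
ee_rot: [-0.0, 0.611, 0.792, -0.0]
ft_force: [0.1, -0.2, -1.1]
finger_gap: 13.6
grip_force: 78.2
```

Call:
arm_command(deltas=[1,0.001,0.007,-0.08,0,1,0,0,-0.08,0,1,0,0,-0.05,0,1,0,0,0,0,1,0,0,0,0,1,0,0,0,0])

```text
t: 11.95
ee_pos: [550.2, -4.8, 122.0]
ee_rot: [0.0, 0.61, 0.792, 0.0]
ft_force: [-0.0, -0.6, -0.8]
finger_gap: 13.6
grip_force: 78.2
```

```bash
python3 - <<'E'
from h import *
from workcell import *
import cv2
b=read_camera("scene");a=read_camera("top");o=env.observe();p=o["ee_pos"];print(p.round(1),o["ft_force"].round(1))
c0=np.array([327-30,198-42]);c=b[c0[1]:c0[1]+60,c0[0]:c0[0]+50]
cv2.imwrite("pics/p5.png",np.hstack([cv2.resize(c,(500,600),interpolation=3),cv2.resize(a[200:260,290:320],(300,600),interpolation=3)])[:,:,::-1])
f=lambda q:((proj("scene",q)[0]-c0+.5)*10-.5).round(0)
for d in(0,-23,-26,-60.5): print(d,f(p+[0,0,d]))
print("hole",f([549.6,-6.4,56]))
E
```

```text
[550.5  -4.8 122.5] [-0.5 -0.4 -1. ]
0 [307. 167.]
-23 [310. 260.]
-26 [310. 271.]
-60.5 [313. 405.]
hole [305. 428.]
```

View pics/p5.png

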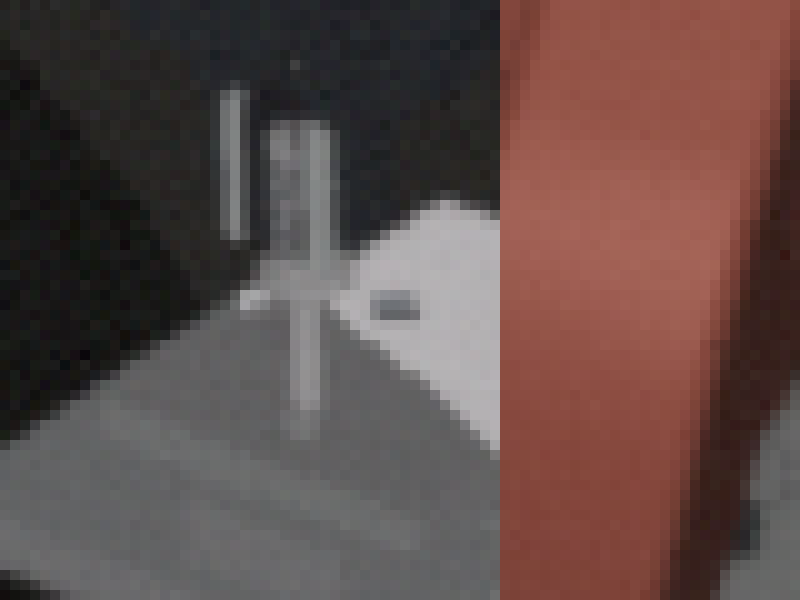

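The crop shows the pin shank at u≈305 just above the shadowed lid, with its tip at about (305,418) and the hole expected at (301,428). I shift about 1 mm toward -y and go down by feel.

Call:
arm_command(deltas=[1,-0.001,-0.0067,0,0,1,0,0,-0.02,0,1,0,0,-0.02,0,1,0,0,0,0,1,0,0,0,0])

```text
t: 12.47
ee_pos: [549.8, -5.7, 115.6]
ee_rot: [-0.0, 0.61, 0.792, -0.0]
ft_force: [0.7, 0.8, -0.9]
finger_gap: 13.3
grip_force: 78.2
```

Call:
arm_command(deltas=[1,0,0,-0.02,0,1,0,0,0,0,1,0,0,0,0])

```text
t: 12.72
ee_pos: [549.9, -5.7, 112.7]
ee_rot: [-0.0, 0.61, 0.792, -0.0]
ft_force: [-1.3, -1.5, -0.7]
finger_gap: 13.4
grip_force: 78.2
```

Call:
arm_command(deltas=[1,0,0,-0.02,0,1,0,0,0,0,1,0,0,0,0])

```text
t: 12.97
ee_pos: [549.9, -5.7, 109.7]
ee_rot: [-0.0, 0.61, 0.792, -0.0]
ft_force: [0.2, 0.2, -0.6]
finger_gap: 13.2
grip_force: 78.2
```

Call:
arm_command(deltas=[1,0,0,-0.02,0,1,0,0,0,0,1,0,0,0,0])

```text
t: 13.22
ee_pos: [549.9, -5.7, 106.7]
ee_rot: [-0.0, 0.61, 0.792, -0.0]
ft_force: [-0.4, -0.5, -1.1]
finger_gap: 13.5
grip_force: 78.2
```

Call:
arm_command(deltas=[1,0,0,-0.02,0,1,0,0,-0.02,0,1,0,0,0,0,1,0,0,0,0])

```text
t: 13.55
ee_pos: [549.8, -5.7, 100.6]
ee_rot: [-0.0, 0.61, 0.792, -0.0]
ft_force: [-0.5, 0.8, -0.9]
finger_gap: 13.4
grip_force: 78.2
```

Call:
arm_command(deltas=[1,0,0,-0.02,0,1,0,0,0,0,1,0,0,0,0])

```text
t: 13.8
ee_pos: [550.0, -5.7, 97.8]
ee_rot: [-0.0, 0.61, 0.792, -0.0]
ft_force: [-0.6, -0.9, -0.4]
finger_gap: 13.3
grip_force: 78.2
```

Call:
arm_command(deltas=[1,0,0,-0.01,0,1,0,0,-0.01,0,1,0,0,0,0])

```text
t: 14.05
ee_pos: [550.1, -6.0, 94.8]
ee_rot: [0.0, 0.61, 0.792, -0.0]
ft_force: [0.4, -2.0, -1.4]
finger_gap: 13.3
grip_force: 78.3
```

Call:
arm_command(deltas=[1,0,0,-0.01,0,1,0,0,-0.01,0,1,0,0,0,0])

```text
t: 14.3
ee_pos: [550.1, -5.9, 91.7]
ee_rot: [0.0, 0.61, 0.792, -0.0]
ft_force: [0.4, -2.4, -0.8]
finger_gap: 13.3
grip_force: 78.3
```

Call:
arm_command(deltas=[1,0,-0.003,-0.015,0,1,0,0,-0.015,0,1,0,0,0,0])

```text
t: 14.55
ee_pos: [549.9, -6.2, 86.8]
ee_rot: [-0.0, 0.61, 0.792, -0.0]
ft_force: [1.4, -2.5, -1.8]
finger_gap: 13.7
grip_force: 78.4
```

Call:
arm_command(deltas=[1,0,0,-0.015,0,1,0,0,-0.015,0,1,0,0,0,0])

```text
t: 14.8
ee_pos: [550.0, -6.2, 82.6]
ee_rot: [0.0, 0.61, 0.792, 0.0]
ft_force: [0.7, -1.8, -1.8]
finger_gap: 14.1
grip_force: 78.5
```

Call:
arm_command(deltas=[1,0,-0.002,-0.014,0,1,0,0,-0.014,0,1,0,0,0,0])

```text
t: 15.05
ee_pos: [550.1, -6.6, 78.6]
ee_rot: [0.0, 0.61, 0.792, 0.0]
ft_force: [0.0, -1.8, 3.2]
finger_gap: 13.6
grip_force: 78.7
```

Call:
arm_command(deltas=[1,0,0,-0.014,0,1,0,0,0,0,1,0,0,0,0])

```text
t: 15.3
ee_pos: [550.2, -6.7, 76.8]
ee_rot: [0.0, 0.61, 0.792, 0.0]
ft_force: [-0.9, -2.6, 3.4]
finger_gap: 13.5
grip_force: 78.9
```

Collar contact has started. I keep pressing in 1 mm steps until the force rises stiffly.

Call:
arm_command(deltas=[1,0,0,-0.01,0,1,0,0,0,0,1,0,0,0,0])

```text
t: 15.55
ee_pos: [550.3, -6.9, 75.8]
ee_rot: [0.001, 0.61, 0.792, -0.0]
ft_force: [-1.9, -4.3, 7.6]
finger_gap: 13.6
grip_force: 80.0
```

Call:
arm_command(deltas=[1,0,0,-0.01,0,1,0,0,0,0,1,0,0,0,0])

```text
t: 15.8
ee_pos: [550.4, -6.9, 75.7]
ee_rot: [0.001, 0.61, 0.792, -0.0]
ft_force: [-7.5, -2.7, 19.1]
finger_gap: 13.5
grip_force: 81.1
```

Call:
arm_command(deltas=[1,0,0,-0.01,0,1,0,0,0,0,1,0,0,0,0])

```text
t: 16.05
ee_pos: [550.5, -6.9, 75.5]
ee_rot: [0.001, 0.61, 0.792, -0.0]
ft_force: [-12.8, -1.0, 31.2]
finger_gap: 13.5
grip_force: 82.5
```

Call:
arm_command(deltas=[1,-0.006,0,0.004,0,1,0,0,0,0,1,0,0,0,0,1,0,0,0,0])

```text
t: 16.38
ee_pos: [550.3, -6.9, 75.6]
ee_rot: [0.002, 0.61, 0.792, 0.0]
ft_force: [-6.2, -1.3, 23.3]
finger_gap: 13.6
grip_force: 80.9
```

```bash
python3 - <<'E'
from h import *
from workcell import *
import cv2
b=read_camera("scene");o=env.observe();print(o["ee_pos"].round(1),o["ft_force"].round(1),o["grip_force"])
cv2.imwrite("pics/s6.png",b[:,:,::-1])
c0=np.array([285,150]);s=7
cv2.imwrite("pics/p6.png",cv2.resize(b[150:235,285:395],(770,595),interpolation=3)[:,:,::-1])
J=[534.927,50.735,25.394]
for t in(0,.065):
    for x in(45,-45):
        for h in(0,10): print(t,x,h,((proj("scene",W(J,(x,65-143*np.cos(t)+h*np.sin(t),38+143*np.sin(t)+h*np.cos(t))))[0]-c0+.5)*s).round(0))
E
```

```text
[550.4  -6.9  75.6] [-6.4 -1.4 23.5] 80.90951800346375
0 45 0 [378. 460.]
0 45 10 [378. 434.]
0 -45 0 [158. 373.]
0 -45 10 [156. 347.]
0.065 45 0 [379. 435.]
0.065 45 10 [380. 407.]
0.065 -45 0 [157. 348.]
0.065 -45 10 [157. 321.]
```

View pics/p6.png

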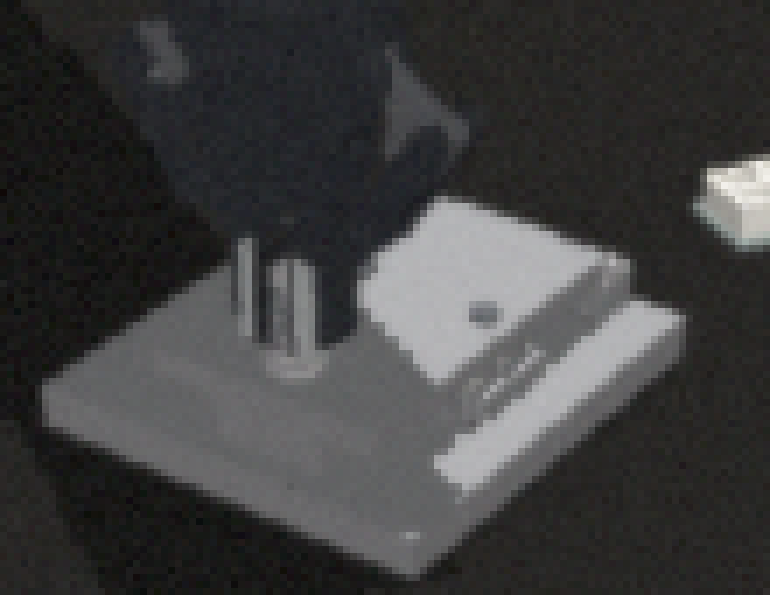

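The crop shows the collar seated on the lid at (295,365). The lid's right top edge through (630,255) and (445,385) extends to (378,432). A shut lid predicts (378,434) there and a resting lid (380,407), so the lid is shut. I hand in now.

```bash
python3 -c "
from workcell import job
print(job.hand_in())"
```

```text
the job is handed in; nothing more can be done
None
```

The job is handed in at about 16.5 s of the 61 s: the slide is against the end stop, the lid is shut over it, and the pin is through the lid into the base, still held down with about 23 N; I never steered the arm into the driver, scriber, mouse or marker, but took no final picture of them.

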